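# Ready the snap press: latch the die carriage and give a test stroke

## Robot

A 7-joint arm with a two-finger parallel gripper is mounted at the origin on the work surface. World frame = base frame: x ahead of the robot, y to its left, z up, the work surface at z = 0. Lengths are in m, angles in rad, forces in N, time in s.
With the tool pointing down it reaches from about 0.4 to 0.85 m from the base axis. Payload 4.5 kg.
Tool frame: the origin (TCP) lies at the very end of the fingers, on their centre line; the grasp point (between the pads) lies 19 mm behind it; z points along the fingers, y is the direction in which the jaws open and shut (so a half turn about z gives the same grasp; the last joint's range is limited). The gripper opens to 85 mm and grips with 20 to 120 N. Pads are 22 mm wide; open, the fingers measure 114 mm over their backs; the gripper's body (76 mm by 85 mm) begins 54 mm behind the grasp point. The pads swing forward as they close: fully open they stand 13 mm farther back than shut.
Start: joints at [-1.159, 0.689, -0.195, 1.565, 0.157, 0.902, -0.215], TCP at [0.231, 0.581, 0.231] pointing down, gripper open.
Joint ranges: [-3.01, 3.01], [-0.46, 2.08], [-1.47, 1.51], [0.13, 2.56], [-1, 4.14], [0.04, 2.09], [-2.66, 2.66]. Speed limits (rad/s): [2.57, 2.57, 3.14, 3.14, 3.14, 3.14, 3.14].

## Interface

Orientations are given as a unit quaternion [w, x, y, z].
In Python, from rig import manip, cams, job, finder gives the robot as it stands. The module is installed in compiled form; this text tells all that it offers.
- The arm moves only by the shell command python3 -m crank 'ROWS' [FORCE]. ROWS is JSON, a list of rows, each a list of 3 entries, a list of its own where there are three numbers: the opening, from -1 (shut) to 1 (fully open), then the shift along the tool's x, y, z in mm, then the turn about the tool's z in degrees. A call has 1 to 20 rows; each row shifts and turns the pose as measured when the row begins, along the tool's axes as they then stand; what a row does not reach is not made up. A row lasts 1/8 s, in which the tool goes at most 62.5 mm and 10.7 degrees, less where a joint would pass 70% of its speed; a pose out of reach is approached as far as the arm can. A call with a gripper value outside its range is refused whole. The fingers move at their own pace and stop on an object; FORCE is the grip in N (left out, the last holds). Time passes only in rows, so rows that do not move let the fingers close. It gives the time, the measured TCP pose, the force and the opening at its end, in the units of the state.
- manip.read_state(): the state, without advancing time (a new reading comes with each control period).
- cams.snapshot(name): name is "scene" or "top" or "wrist"; returns the picture (420x560x3 uint8, red, green, blue); there is no depth.
- cams.get_calibration(name): a dict with "fx", "fy", "cx", "cy" (pixels), "R" (3x3) and "t" (3): a world point X has camera coordinates R X + t; the wrist camera has in their place "tool_from_camera" (4x4, takes a point from camera to tool coordinates, whose origin is the TCP and whose axes are the flange's). Camera axes: x right, y down, z forward; pixel columns grow to the right and rows downward; lengths in m; the calibration is good to about 2 mm. A picture is of the moment at which its call begins: read the wrist's pose just before it. get_calibration takes no time and is no camera call.
- job.finish_job(): hands the job in, once; it reports no verdict.
Trained networks look in the newest picture that a camera, given by its name, has taken for a name from the list of things; names that differ only in an ending like _2 or _b are one class to them, and where a whole thing is asked for, a point or a joint stands for the part that bears it (a point fixed in the world has none). Each returns a list of dicts, best first, with "p" (0 to 1); they miss things now and then, are a little off and sometimes report something else, mostly with a low value. They report only what shows in the picture. A call takes as long as a camera call.
- finder.spot_in(camera, name): "extent" ([left, top, right, bottom] in pixels, round what is visible of it).
- finder.pinpoint(camera, name): "location" ([row, column] in pixels: a listed point, or the origin of a listed thing).
The state is a dict: "time": time; "joints": joint angles; "qvel": joint speeds; "effort": joint torques, N m; "position": TCP position; "eef_rot": TCP orientation; "ft_force": force on the tool from outside, world axes, zero at the start; "wrist_torque": the same for the moment, N m; "opening": opening from 0.0 (shut) to 1.0 (fully open).
Only numpy, scipy, OpenCV 4.12 (cv2) and the standard library are available. Lean on these libraries where they do the work, as an engineer would, in place of code of your own. Each camera call takes 0.05 s, during which the arm holds its last target.

## Task

On the small snap press, push the sprung die carriage all the way in by its wide front plate until it stops on the buffer, then let it go so that it springs back and catches on its stop pin with the die under the ram. Then press the black palm knob on top of the press fully down and let it rise again. Only push with the fingertips: do not touch the die or the stop pin, lift nothing, and leave the other things on the bench where they are.

Things in the scene. Friction and masses are not known exactly. Their poses are not given: they have to be found in the camera images.
- press: dark cast press frame, fixed. Origin on the bench under the ram axis; its x axis is the level direction in which the carriage is pushed in. Base plate x -120 to 125 mm, y +-65 mm, 14 mm thick; column x 75 to 115 mm; head x -30 to 115 mm, y +-25 mm, 95 to 135 mm above the bench; stop pin bracket x -68 to -52 mm, y -62 to -28 mm, 58 mm high
- carriage (a joint): steel die carriage along the press's x axis, m: 0 = out at rest, 0.035 = latched on the stop pin (die under the ram), 0.058 = fully in, on the buffer. A spring pushes it out: 4 N at 0, 10 N fully in, plus up to 3 N while it lifts the pin and 35 N per m/s of damping. The pin drops behind the latch face beyond about 0.037; let go sooner, the carriage returns to 0
- push_face (a point): centre of the outer face of the carriage's upright front plate, moving with it; 190 mm from the ram axis when out, 40 mm above the bench. The plate is 96 mm wide, 10 mm thick, from 18 to 62 mm above the bench. Axes as the press's: push along +x. A web slopes down behind the plate; in front of it is bare bench
- stop_pin: sprung vertical steel stop pin, 10 mm diameter, with a small black head (16 mm), in a bracket beside the carriage at x -60 mm, y -37 mm of the press. Origin at the pin's lower tip, 26 mm above the bench when down, about 38 mm while the carriage's ramp lifts it; the head's top is 44 mm above the origin. Not to be touched
- die_center (a point): centre of the brass die, 32 mm diameter, 22 mm tall, lying loose in the carriage's pocket (about 1.5 mm play all round, walls 8 mm high); it rides with the carriage, and its underside is 30 mm above the bench. Not to be touched
- knob_top (a point): centre of the top of the black round palm knob (46 mm diameter, 19 mm tall, top slightly domed) on the vertical plunger, on the ram axis, 176 mm above the bench when up
- plunger (a joint): how far the plunger is pressed down, m: 0 = up, 0.014 = bottom of its stroke (a hard stop; the ram then ends 4 mm above the die). A spring returns it: about 3 N at the start (with the plunger's own weight taken off), 9 N at the bottom
- spare_die: spare steel setting die, 28 mm diameter and 36 mm tall with a thinner stem on top, standing loose beside the press; origin at the centre of its underside. Not part of the job
- rivet_jar: milky clear jar with a white lid, 52 mm diameter, 60 mm tall, standing loose beside the press; origin at the centre of its underside. Not part of the job
- edge_slicker: turned wooden edge slicker, 34 mm diameter, 87 mm tall, standing on its thick end beside the press; origin at the centre of its underside. Not part of the job
- mallet: mallet with a white head (52 mm diameter, 85 mm long) and a wooden handle, lying on the bench, 238 mm long overall; origin on the bench under the head. Not part of the job
- snap_tray: white divided tray, 120 x 170 x 30 mm; origin at the centre of its underside. Not part of the job
- tool_cup: grey cup, 72 mm diameter, 90 mm tall; origin at the centre of its underside. Not part of the job
- wax_block: block of wax, 60 x 40 x 25 mm; origin at the centre of its underside. Not part of the job

How it is judged:
By the outcome, as a careful person would: the job done as asked, in the order asked, and still so for the second after the job is handed in, with the robot touching nothing.
It also fails if it takes over 42 s, if anything falls off the work surface, if the arm or the gripper's body presses on something with over 40 N, if the wrist force passes 120 N, or if a joint passes its speed limit or range.

## Working session

There is one attempt and no reset: what is moved stays moved. The work goes in short steps, Python scripts to look and compute and a shell command to move; the robot and the scene stay as the last step left them, time stands still between calls to the robot, and variables do not carry over. Pictures are saved under pics/ and viewed, and the job is handed in when it is done.

```bash
mkdir -p pics; python3 - <<'E'
from rig import manip,cams,finder
import cv2
s=manip.read_state();print(s)
for c in["scene","top"]:
    im=cams.snapshot(c);cv2.imwrite(f"pics/{c}0.png",im[:,:,::-1])
    for n in["push_face","knob_top","stop_pin","press","die_center"]:
        print(c,n,[(d["p"],d["location"]) for d in finder.pinpoint(c,n)[:2]])
    k=cams.get_calibration(c);print(k)
E
```

```text
{'time': 0.0, 'joints': array([-1.15922126,  0.68998581, -0.19454164,  1.56637171,  0.15729057,
        0.90250048, -0.21510029]), 'qvel': array([-0.0011393 ,  0.00084404,  0.00079419,  0.00120313,  0.00154843,
        0.00080258,  0.00025913]), 'effort': array([-8.90121883e-04, -5.39610064e+01, -1.26736119e+00, -1.58539724e+01,
        8.98116035e-03,  9.53389972e-03,  5.97143497e-06]), 'position': array([0.2303198 , 0.58029895, 0.23047624]), 'eef_rot': array([-1.20156690e-04,  1.87715656e-01,  9.82222966e-01, -9.28583466e-04]), 'ft_force': array([ 0.1287306 ,  0.97866042, -0.5382043 ]), 'wrist_torque': array([-0.00746769,  0.0311157 ,  0.07767823]), 'opening': 1.0018966971314247}
scene push_face [(0.92, [218.8, 222.0])]
scene knob_top [(0.73, [189.7, 288.3]), (0.18, [269.3, 304.5])]
scene stop_pin [(0.55, [233.2, 264.6])]
scene press [(0.92, [237.3, 289.7])]
scene die_center [(0.67, [227.5, 275.3])]
{'fx': 471.9589877699884, 'fy': 471.9589877699884, 'cx': 282.7293654020653, 'cy': 209.4533119608628, 'R': array([[ 0.0666381 ,  0.9977729 , -0.00293465],
       [ 0.66370321, -0.04652239, -0.74654786],
       [-0.74502175,  0.0478008 , -0.66532524]]), 't': array([-0.05356666, -0.29541566,  1.77140409])}
top push_face [(0.69, [221.5, 338.2]), (0.21, [246.0, 266.9])]
top knob_top [(0.48, [204.0, 277.6])]
top stop_pin [(0.49, [200.7, 298.4])]
top press [(0.67, [206.5, 275.2])]
top die_center [(0.37, [209.4, 289.8])]
{'fx': 542.162406683881, 'fy': 542.162406683881, 'cx': 280.3067241297172, 'cy': 193.527565818955, 'R': array([[ 0.02896727, -0.99946857, -0.01494933],
       [-0.99580826, -0.02755668, -0.0872155 ],
       [ 0.08675719,  0.01741306, -0.99607729]]), 't': array([0.00476252, 0.60661668, 1.62265136])}
```

View pics/scene0.png

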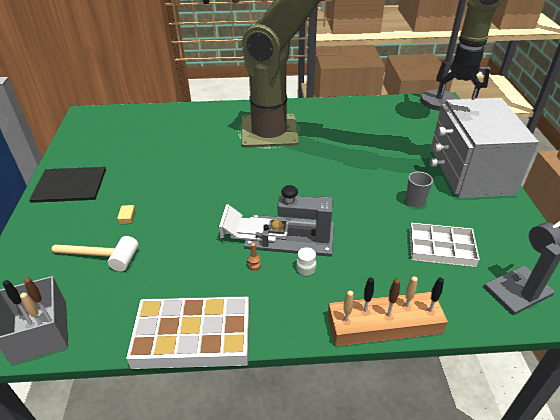

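View pics/top0.png

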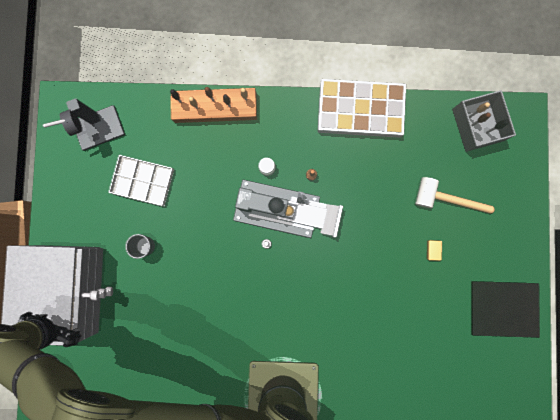

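```bash
cat > h.py <<'E'
import numpy as np
from rig import manip,cams,finder
def proj(c,X):
    k=cams.get_calibration(c);p=k["R"]@np.asarray(X)+k["t"];return np.array([k["fy"]*p[1]/p[2]+k["cy"],k["fx"]*p[0]/p[2]+k["cx"]])
def ray(c,rc,z):
    k=cams.get_calibration(c);d=k["R"].T@np.array([(rc[1]-k["cx"])/k["fx"],(rc[0]-k["cy"])/k["fy"],1]);o=-k["R"].T@k["t"]
    return o+d*(z-o[2])/d[2]
E
python3 - <<'E'
from h import *
for c,l in {"scene":dict(face=([218.8,222],.04),knob=([189.7,288.3],.176),pin=([233.2,264.6],.026),press=([237.3,289.7],0),die=([227.5,275.3],.041)),
"top":dict(face=([221.5,338.2],.04),knob=([204,277.6],.176),pin=([200.7,298.4],.026),press=([206.5,275.2],0),die=([209.4,289.8],.041))}.items():
    for n,(rc,z) in l.items(): print(c,n,ray(c,rc,z).round(4))
E
```

```text
scene face [ 0.5195 -0.155   0.04  ]
scene knob [0.5675 0.0309 0.176 ]
scene pin [ 0.5724 -0.0355  0.026 ]
scene press [0.5676 0.0358 0.    ]
scene die [ 0.567  -0.0049  0.041 ]
top face [ 0.5257 -0.1543  0.04  ]
top knob [0.564 0.026 0.176]
top pin [ 0.5859 -0.0336  0.026 ]
top press [0.568 0.037 0.   ]
top die [ 0.5579 -0.0082  0.041 ]
```

Both views show the press near the centre: knob at about (204,277) in the top picture, and the push plate at about (221,338), pointing away to −y. I'll check the estimated press frame against a zoomed picture.

```bash
cat >> h.py <<'E'
def P(o,yaw,p):
    c,s=np.cos(yaw),np.sin(yaw);return np.array([o[0]+c*p[0]-s*p[1],o[1]+s*p[0]+c*p[1],p[2]])
E
python3 - <<'E'
from h import *
import cv2
o=(.566,.031);yaw=np.radians(76.7)
out=[]
for c,(r0,c0) in {"top":(150,210),"scene":(170,200)}.items():
    im=cv2.imread(f"pics/{c}0.png")[r0:r0+100,c0:c0+150];im=cv2.resize(im,None,fx=5,fy=5,interpolation=cv2.INTER_CUBIC)
    def poly(ps,col):
        q=[((proj(c,P(o,yaw,p))-(r0,c0))[::-1]*5+2).astype(int) for p in ps]
        cv2.polylines(im,[np.array(q)],True,col,1)
    poly([(-.12,-.065,.014),(.125,-.065,.014),(.125,.065,.014),(-.12,.065,.014)],(0,255,255))
    poly([(-.03,-.025,.135),(.115,-.025,.135),(.115,.025,.135),(-.03,.025,.135)],(255,255,0))
    poly([(-.19,-.048,.018),(-.19,.048,.018),(-.19,.048,.062),(-.19,-.048,.062)],(0,0,255))
    poly([(.023*np.cos(a),.023*np.sin(a),.17) for a in np.linspace(0,6.2,30)],(255,0,255))
    cv2.imwrite(f"pics/z_{c}.png",im)
E
```

```text
(no output)
```

View pics/z_top.png

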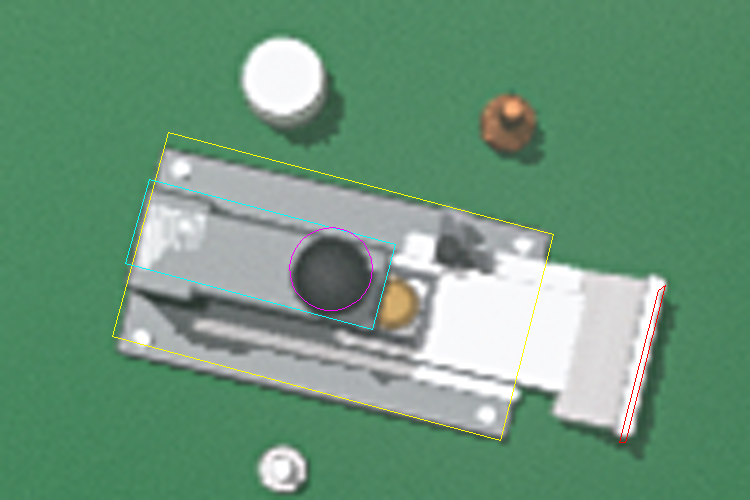

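View pics/z_scene.png

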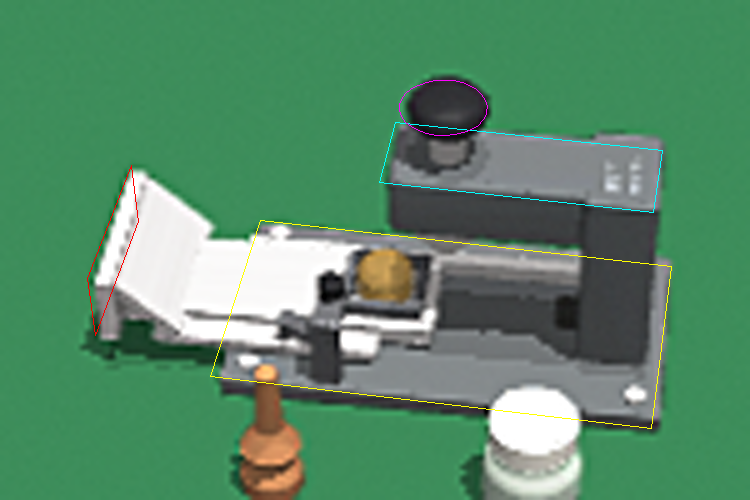

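```bash
python3 - <<'E'
from h import *
from scipy.optimize import least_squares
import cv2
z=lambda c,x,y:np.array([{"top":150,"scene":170}[c]+(y-2)/5,{"top":210,"scene":200}[c]+(x-2)/5])
obs=[("top",165,150,(.125,-.065,.014)),("top",118,348,(.125,.065,.014)),("top",505,432,(-.12,.065,.014)),("top",664,280,(-.19,-.048,.062)),("top",630,436,(-.19,.048,.062)),("top",332,270,(0,0,.17)),
("scene",660,428,(.125,-.065,.007)),("scene",222,390,(-.12,-.065,.007)),("scene",262,230,(-.12,.065,.014)),("scene",135,170,(-.19,.048,.062)),("scene",96,288,(-.19,-.048,.062)),("scene",446,105,(0,0,.172)),("scene",662,143,(.115,.025,.135))]
def f(p): return np.concatenate([proj(c,P(p[:2],p[2],q))-z(c,x,y) for c,x,y,q in obs])
r=least_squares(f,[.566,.031,1.339],loss="soft_l1");print(r.x,np.degrees(r.x[2]));print(r.fun.reshape(-1,2).round(1))
o,yaw=r.x[:2],r.x[2]
print("face",P(o,yaw,(-.19,0,.04)),"pre",P(o,yaw,(-.235,0,.25)))
E
```

```text
[0.56432766 0.0326341  1.37817984] 78.96388816257738
[[-1.6 -1.1]
 [ 0.  -1.3]
 [ 0.9 -0.4]
 [-0.9 -0.2]
 [-0.5 -0.3]
 [ 0.4 -0.8]
 [ 0.2 -0.3]
 [-0.2 -1.1]
 [-1.3 -1. ]
 [ 0.4 -1.3]
 [-0.4 -1. ]
 [-0.5  0.1]
 [-0.   0.3]]
face [ 0.5279564  -0.15385218  0.04      ] pre [ 0.51934216 -0.19801998  0.25      ]
```

```bash
python3 -m crank '[[-1,[-25,-30,0],-5.3],[-1,[-30,-42,0],-5.3],[-1,[-30,-42,0],0],[-1,[-30,-42,0],0],[-1,[-30,-42,0],0],[-1,[-30,-42,0],0],[-1,[-30,-42,0],0],[-1,[-30,-42,0],0],[-1,[-30,-42,0],0],[-1,[0,0,0],0]]' 40
```

```text
time: 1.85
position: [0.4187, 0.157, 0.2306]
eef_rot: [0.002, 0.094, 0.996, 0.003]
ft_force: [-0.7, 0.7, 0.1]
opening: 0.004
```

```bash
python3 -m crank '[[-1,[-20,-42,0],0],[-1,[-20,-42,0],0],[-1,[-20,-42,0],0],[-1,[-20,-42,0],0],[-1,[-20,-42,0],0],[-1,[-20,-42,0],0],[-1,[-20,-42,0],0],[-1,[-20,-42,0],0],[-1,[0,0,0],0]]'
```

```text
time: 2.98
position: [0.5244, -0.2016, 0.2294]
eef_rot: [0.007, 0.086, 0.996, 0.007]
ft_force: [0.2, 0.7, -0.7]
opening: -0.001
```

```bash
cat > w.py <<'E'
from h import *
o=np.array([.5645,.0325]);yaw=1.3765
s=manip.read_state();p=s["position"]
from scipy.spatial.transform import Rotation as R
w,x,y,z=s["eef_rot"];M=R.from_quat([x,y,z,w]).as_matrix()
d=p[:2]-o;c,sn=np.cos(yaw),np.sin(yaw)
print("t",s["time"],"press-frame tcp mm",np.round([1e3*(c*d[0]+sn*d[1]),1e3*(-sn*d[0]+c*d[1]),1e3*p[2]],1),"tool y deg",np.degrees(np.arctan2(M[1,1],M[0,1])).round(2),"press",np.degrees(yaw).round(2),"tilt",M[:,2].round(3),"F",s["ft_force"].round(2))
for n,t in dict(pre=(-.23,0,.034),knob=(0,0,.2)).items(): print(n,"tool shift mm",(1e3*M.T@(P(o,yaw,t)-p)).round(1))
E
python3 w.py
```

```text
t 2.975 press-frame tcp mm [-237.5   -5.8  229.4] tool y deg 80.18 press 78.87 tilt [ 0.015  0.014 -1.   ] F [ 0.22  0.66 -0.67]
pre tool shift mm [  8.1   4.5 195.4]
knob tool shift mm [  0.8 237.   33.2]
```

```bash
cat > ws.py <<'E'
from h import *
import cv2,sys
from scipy.spatial.transform import Rotation as R
s=manip.read_state();w,x,y,z=s["eef_rot"];M=R.from_quat([x,y,z,w]).as_matrix()
im=cams.snapshot("wrist");cv2.imwrite(sys.argv[1],im[:,:,::-1])
k=cams.get_calibration("wrist");T=np.array(k["tool_from_camera"])
for n,zz in [("push_face",.04),("knob_top",.176),("die_center",.041),("stop_pin",.026)]:
    for d in finder.pinpoint("wrist",n)[:1]:
        r,c=d["location"];v=M@(T[:3,:3]@np.array([(c-k["cx"])/k["fx"],(r-k["cy"])/k["fy"],1]));q=s["position"]+M@T[:3,3]
        print(n,d,(q+v*(zz-q[2])/v[2]).round(4))
E
python3 ws.py pics/w1.png
```

```text
push_face {'location': [175.9, 320.3], 'p': 0.71} [ 0.5244 -0.155   0.04  ]
die_center {'location': [181.3, 461.3], 'p': 0.83} [ 0.5572 -0.0031  0.041 ]
stop_pin {'location': [207.7, 429.0], 'p': 0.48} [ 0.5872 -0.0325  0.026 ]
```

View pics/w1.png

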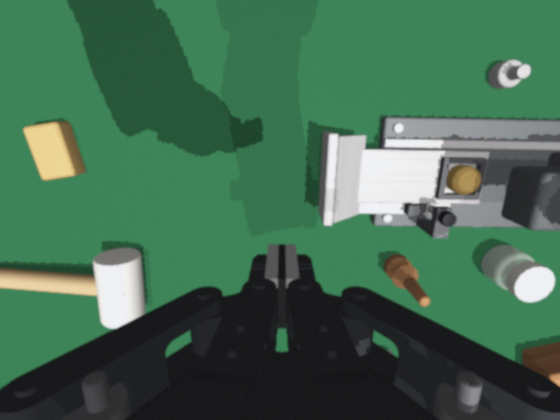

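```bash
python3 -m crank '[[-1,[2,1,25],1.3],[-1,[2,0,28],0],[-1,[2,0,28],0],[-1,[2,0,28],0],[-1,[1,0,28],0],[-1,[1,0,28],0],[-1,[0,0,20],0],[-1,[0,0,8],0],[-1,[0,0,0],0]]'; python3 w.py
```

```text
time: 4.35
position: [0.5207, -0.1756, 0.0351]
eef_rot: [0.009, 0.083, 0.996, 0.011]
ft_force: [0.5, 0.6, -0.2]
opening: 0.002
t 4.35 press-frame tcp mm [-212.6    2.8   35.1] tool y deg 80.51 press 78.87 tilt [ 0.02   0.021 -1.   ] F [ 0.55  0.6  -0.16]
pre tool shift mm [ -2.3 -17.5   0.7]
knob tool shift mm [ -11.4  216.3 -159.5]
```

```bash
python3 -m crank '[[-1,[-1,5,0],1.5],[-1,[-1,6,0],0],[-1,[0,6,0],0],[-1,[0,6,0],0],[-1,[0,6,0],0],[-1,[0,6,0],0],[-1,[0,6,0],0],[-1,[0,6,0],0]]'; python3 w.py
```

```text
time: 5.35
position: [0.527, -0.153, 0.0374]
eef_rot: [0.006, 0.107, 0.994, -0.005]
ft_force: [-1.0, -10.7, -4.9]
opening: -0.001
t 5.35 press-frame tcp mm [-189.3    1.    37.4] tool y deg 77.65 press 78.87 tilt [ 0.011 -0.01  -1.   ] F [ -1.03 -10.73  -4.94]
pre tool shift mm [ -1.8 -40.7   3.8]
knob tool shift mm [   0.8  188.  -164. ]
```

```bash
python3 -m crank '[[-1,[0,9,0],-1],[-1,[0,9,0],0],[-1,[0,9,0],0],[-1,[0,9,0],0],[-1,[0,9,0],0],[-1,[0,9,0],0]]'; python3 w.py
```

```text
time: 6.1
position: [0.5315, -0.1283, 0.038]
eef_rot: [0.002, 0.112, 0.993, -0.023]
ft_force: [-1.7, -9.4, -1.5]
opening: -0.001
t 6.1 press-frame tcp mm [-164.1    1.3   38. ] tool y deg 77.12 press 78.87 tilt [-0.001 -0.047 -0.999] F [-1.7  -9.41 -1.51]
pre tool shift mm [ -3.2 -65.6   7. ]
knob tool shift mm [   2.1  156.5 -169.4]
```

```bash
python3 -m crank '[[-1,[0,13,0],-1.5],[-1,[0,13,0],0],[-1,[0,13,0],0]]'; python3 w.py
```

```text
time: 6.48
position: [0.5348, -0.1112, 0.0384]
eef_rot: [-0.002, 0.108, 0.993, -0.038]
ft_force: [-1.9, -26.4, -0.2]
opening: 0.0
t 6.475 press-frame tcp mm [-146.7    1.4   38.4] tool y deg 77.58 press 78.87 tilt [-0.011 -0.074 -0.997] F [ -1.91 -26.4   -0.15]
pre tool shift mm [ -3.3 -82.7  10.6]
knob tool shift mm [   1.   134.2 -172.2]
```

```bash
python3 -m crank '[[-1,[0,9,0],0],[-1,[0,7,0],0]]'; python3 w.py; python3 - <<'E'
from h import *
import cv2
im=cams.snapshot("scene")[160:270,190:350];cv2.imwrite("pics/s2.png",cv2.resize(im[:,:,::-1],None,fx=5,fy=5))
E
```

```text
time: 6.72
position: [0.5343, -0.1121, 0.0388]
eef_rot: [-0.004, 0.115, 0.992, -0.049]
ft_force: [-1.8, -11.5, -1.0]
opening: -0.001
t 6.725 press-frame tcp mm [-147.7    1.7   38.8] tool y deg 76.72 press 78.87 tilt [-0.019 -0.095 -0.995] F [ -1.81 -11.49  -0.97]
pre tool shift mm [ -4.7 -81.3  12.7]
knob tool shift mm [   3.3  131.3 -174.8]
```

View pics/s2.png

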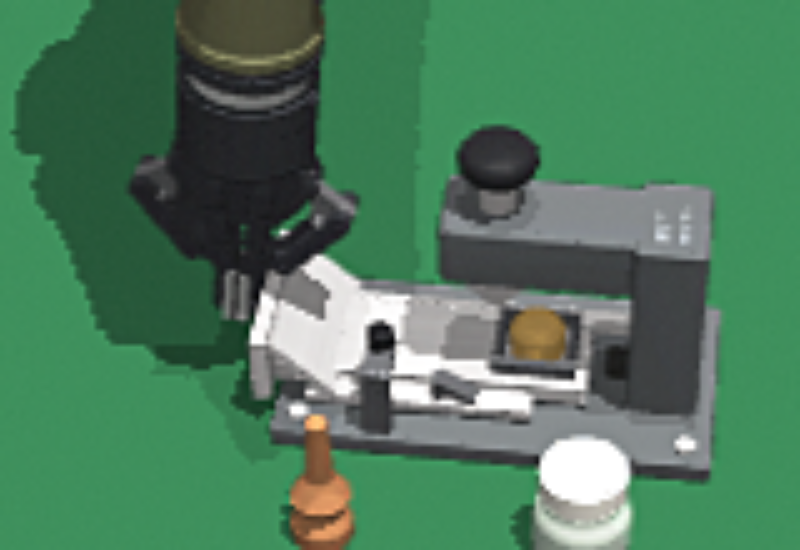

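```bash
python3 -m crank '[[-1,[0,14,0],-2]]'; python3 w.py;python3 -m crank '[[-1,[0,16,0],0]]'; python3 w.py
```

```text
time: 6.9
position: [0.5345, -0.1118, 0.0389]
eef_rot: [-0.007, 0.103, 0.993, -0.057]
ft_force: [-2.8, -32.5, 3.7]
opening: 0.002
t 6.9 press-frame tcp mm [-147.4    1.5   38.9] tool y deg 78.15 press 78.87 tilt [-0.026 -0.113 -0.993] F [ -2.81 -32.47   3.72]
pre tool shift mm [ -2.6 -81.5  14.4]
knob tool shift mm [   0.7  127.8 -177. ]
time: 7.02
position: [0.5342, -0.1123, 0.0392]
eef_rot: [-0.01, 0.11, 0.992, -0.068]
ft_force: [-3.1, -30.5, 5.5]
opening: -0.004
t 7.025 press-frame tcp mm [-147.9    1.8   39.2] tool y deg 77.38 press 78.87 tilt [-0.034 -0.132 -0.991] F [ -3.09 -30.55   5.45]
pre tool shift mm [ -4.  -80.6  16.4]
knob tool shift mm [   2.8  124.5 -179.4]
```

```bash
python3 -m crank '[[-1,[0,-60,0],0],[-1,[0,-40,0],0],[-1,[0,0,0],0],[-1,[0,0,0],0]]'; python3 w.py; python3 - <<'E'
from h import *
import cv2
im=cams.snapshot("scene")[160:270,190:350];cv2.imwrite("pics/s3.png",cv2.resize(im[:,:,::-1],None,fx=5,fy=5))
E
python3 ws.py pics/w3.png
```

```text
time: 7.52
position: [0.5176, -0.198, 0.0534]
eef_rot: [-0.007, 0.11, 0.991, -0.069]
ft_force: [-0.2, 0.4, -0.2]
opening: 0.0
t 7.525 press-frame tcp mm [-235.2    1.5   53.4] tool y deg 77.29 press 78.87 tilt [-0.028 -0.135 -0.99 ] F [-0.17  0.43 -0.15]
pre tool shift mm [-1.3  7.8 18.5]
knob tool shift mm [   4.6  212.6 -177.7]
push_face {'location': [255.8, 439.3], 'p': 0.76} [ 0.5327 -0.1199  0.04  ]
```

View pics/s3.png

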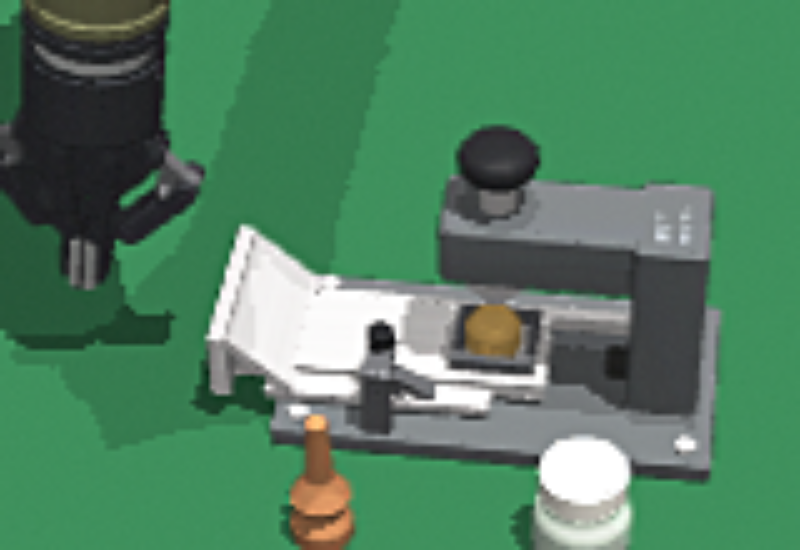

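The carriage latched: the finder puts the face about 35 mm in, and the scene picture shows the die under the ram at about (495,330) in the zoom. Next I rise and go to the knob.

```bash
python3 -m crank '[[-1,[0,0,-40],0],[-1,[0,0,-45],0],[-1,[0,0,-45],0],[-1,[0,0,-45],0],[-1,[0,10,-30],0],[-1,[1,35,0],0],[-1,[1,35,0],0],[-1,[1,35,0],0],[-1,[1,30,0],0],[-1,[0,0,0],0]]'; python3 w.py
```

```text
time: 9.07
position: [0.5514, -0.0183, 0.2412]
eef_rot: [-0.008, 0.106, 0.992, -0.068]
ft_force: [0.8, 0.4, 0.2]
opening: -0.004
t 9.075 press-frame tcp mm [-52.4   3.  241.2] tool y deg 77.81 press 78.87 tilt [-0.03  -0.133 -0.991] F [0.82 0.41 0.21]
pre tool shift mm [  -6.6 -147.6  229.5]
knob tool shift mm [-2.1 57.5 33.7]
```

```bash
python3 -m crank '[[-1,[-1,25,0],0],[-1,[-1,25,10],0],[-1,[0,3,18],0],[-1,[0,2,14],0],[-1,[0,0,0],0]]'; python3 w.py; python3 - <<'E'
from h import *
import cv2
im=cams.snapshot("scene")[140:250,210:370];cv2.imwrite("pics/s4.png",cv2.resize(im[:,:,::-1],None,fx=5,fy=5))
E
python3 ws.py pics/w4.png
```

```text
time: 9.7
position: [0.563, 0.0249, 0.1909]
eef_rot: [-0.008, 0.108, 0.992, -0.07]
ft_force: [0.3, 0.4, -0.0]
opening: 0.001
t 9.7 press-frame tcp mm [ -7.7  -0.  190.9] tool y deg 77.57 press 78.87 tilt [-0.032 -0.138 -0.99 ] F [ 0.34  0.42 -0.03]
pre tool shift mm [  -5.3 -197.8  186.7]
knob tool shift mm [  0.2   6.4 -10.1]
push_face {'location': [189.8, 160.4], 'p': 0.61} [ 0.5324 -0.1197  0.04  ]
knob_top {'location': [248.2, 296.9], 'p': 0.59} [0.5637 0.0317 0.176 ]
die_center {'location': [281.7, 8.9], 'p': 0.28} [ 0.606  -0.3538  0.041 ]
stop_pin {'location': [217.2, 255.7], 'p': 0.6} [ 0.5825 -0.0313  0.026 ]
```

View pics/s4.png

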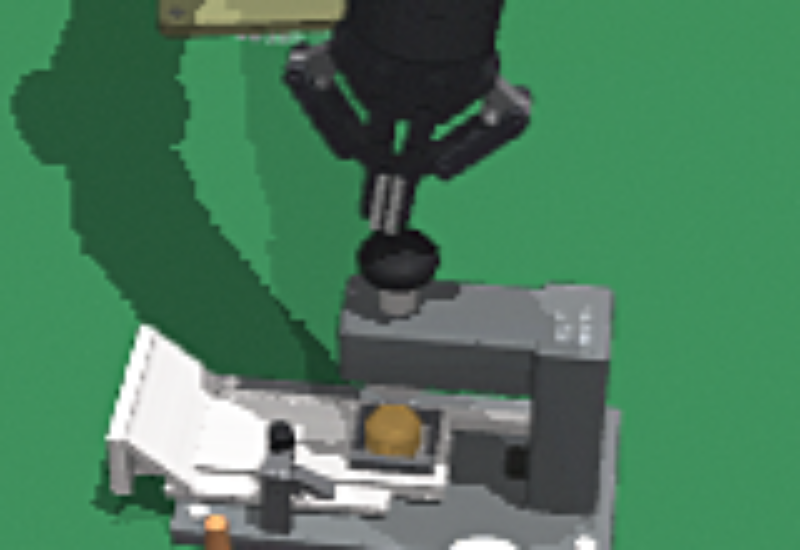

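View pics/w4.png

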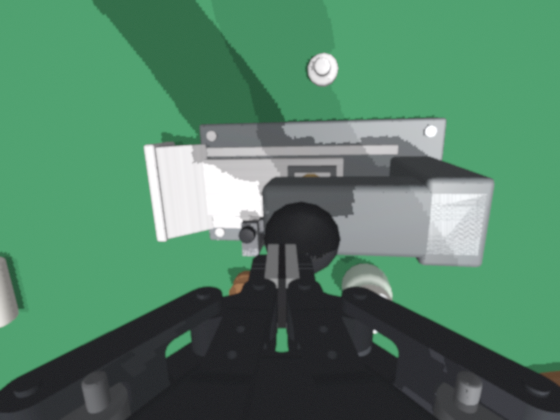

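```bash
python3 -m crank '[[-1,[0,1,7],0],[-1,[0,1,7],0],[-1,[0,1,7],0],[-1,[0,1,7],0],[-1,[0,1,7],0]]'; python3 w.py
```

```text
time: 10.62
position: [0.5654, 0.0261, 0.1615]
eef_rot: [-0.005, 0.109, 0.992, -0.07]
ft_force: [-17.8, 4.0, 78.1]
opening: -0.002
t 10.625 press-frame tcp mm [ -6.1  -2.2 161.5] tool y deg 77.48 press 78.87 tilt [-0.024 -0.138 -0.99 ] F [-17.84   4.02  78.13]
pre tool shift mm [  -2.3 -203.8  157.6]
knob tool shift mm [  2.1   0.6 -39. ]
```

```bash
python3 -m crank '[[-1,[0,0,-4],0]]'; python3 w.py; python3 - <<'E'
from h import *
import cv2
im=cams.snapshot("scene")[140:250,210:370];cv2.imwrite("pics/s5.png",cv2.resize(im[:,:,::-1],None,fx=5,fy=5))
E
```

```text
time: 10.75
position: [0.5651, 0.0259, 0.1671]
eef_rot: [-0.004, 0.109, 0.992, -0.071]
ft_force: [-3.2, -1.4, 6.7]
opening: -0.001
t 10.75 press-frame tcp mm [ -6.3  -1.9 167.1] tool y deg 77.46 press 78.87 tilt [-0.024 -0.14  -0.99 ] F [-3.16 -1.44  6.72]
pre tool shift mm [  -2.5 -202.6  163.4]
knob tool shift mm [  1.8   1.6 -33.5]
```

View pics/s5.png

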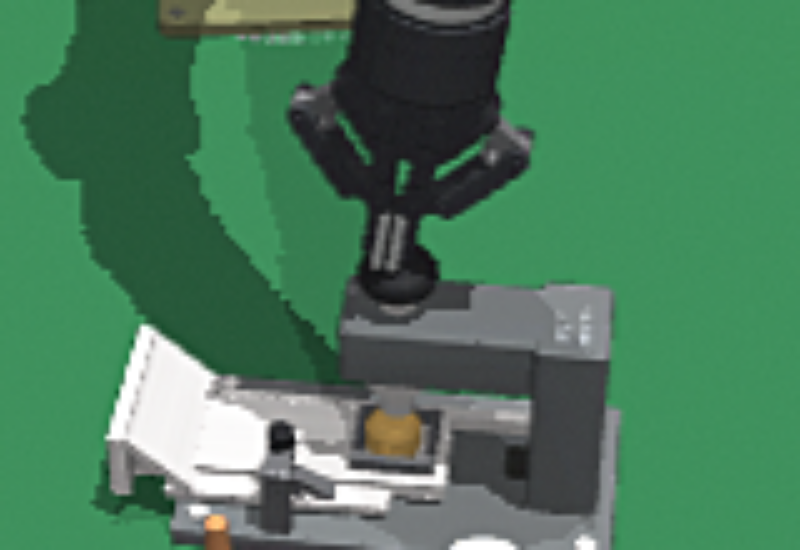

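The knob is still down and the ram sits just above the die. It bottomed at 78 N on the hard stop. Now I rise clear.

```bash
python3 -m crank '[[-1,[0,-1,-6],0],[-1,[0,-1,-8],0],[-1,[0,-2,-15],0],[-1,[0,-4,-30],0],[-1,[0,-4,-30],0],[-1,[0,-30,-10],0],[-1,[0,-30,0],0],[-1,[0,-30,0],0],[-1,[0,0,0],0],[-1,[0,0,0],0]]'; python3 w.py; python3 ws.py pics/w6.png; python3 - <<'E'
from h import *
import cv2
im=cams.snapshot("scene");cv2.imwrite("pics/s6f.png",im[:,:,::-1]);im=im[140:250,210:370];cv2.imwrite("pics/s6.png",cv2.resize(im[:,:,::-1],None,fx=5,fy=5))
E
```

```text
time: 12.05
position: [0.5457, -0.0592, 0.2862]
eef_rot: [-0.004, 0.107, 0.992, -0.07]
ft_force: [-0.6, -0.3, 0.2]
opening: 0.003
t 12.05 press-frame tcp mm [-93.6   0.7 286.2] tool y deg 77.6 press 78.87 tilt [-0.022 -0.138 -0.99 ] F [-0.55 -0.3   0.21]
pre tool shift mm [ -1.6 -99.8 268.8]
knob tool shift mm [  1.9 104.7  72.3]
push_face {'location': [176.6, 259.0], 'p': 0.82} [ 0.5357 -0.1219  0.04  ]
knob_top {'location': [206.2, 417.0], 'p': 0.93} [0.5645 0.0337 0.176 ]
stop_pin {'location': [201.0, 332.1], 'p': 0.6} [ 0.5882 -0.036   0.026 ]
```

View pics/s6.png

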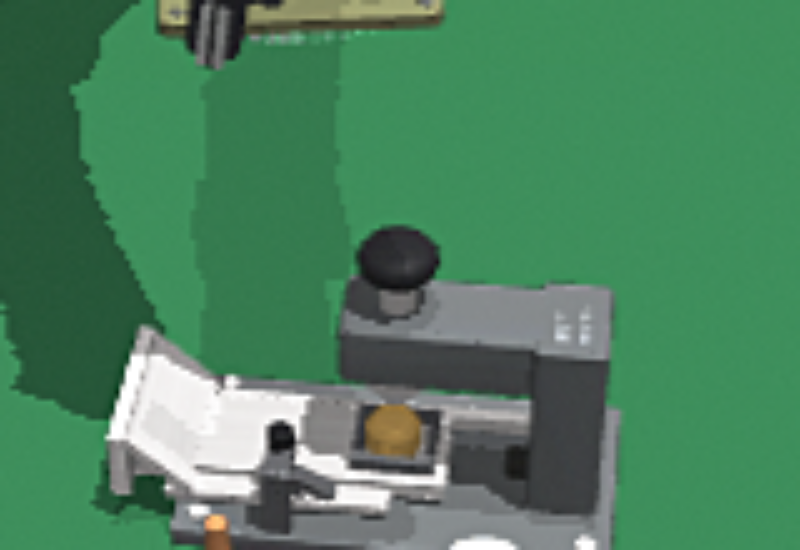

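View pics/s6f.png

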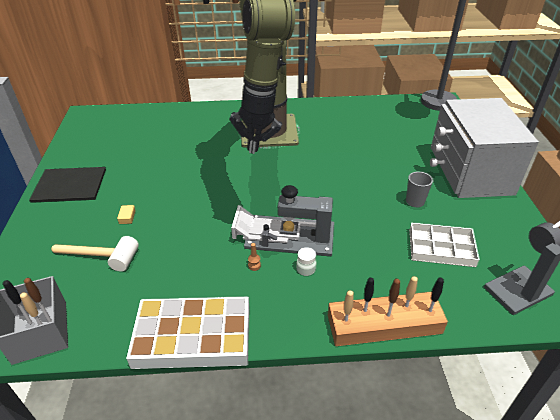

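The picture shows the knob back up at zoom (398,258), the carriage still latched with the die under the ram, and the other things where they were. I'll hand it in.

```bash
python3 -c "
from rig import job
print(job.finish_job())"
```

```text
the job is handed in; nothing more can be done
None
```

I pushed the carriage in by its front plate until it stopped on the buffer, then let it spring back, and it caught on the stop pin. I then pressed the palm knob fully down, let it rise, and handed the job in at about 12 s.

- **Carriage:** on the buffer the force held at about 30 N with no further movement. After release, the finder put the push face about 33–35 mm in, consistent with latched at 35 mm. The picture shows the die under the ram.
- **Knob:** it bottomed on the hard stop at 78 N vertical, below the 120 N limit. The picture afterwards shows it fully up.
- **Surroundings:** the last pictures show the gripper clear of everything and no visible shift in the other things; I did not re-measure them. I saw no contact with the die or the stop pin.

- **Tilt:** pushing against the spring tilted the tool by about 8°, and it stayed tilted for the knob press. I aimed the press slightly off-centre to allow for it.
- **Press angle:** the networks' points and my fit to the press outline disagreed by about 2° on the press's direction. I used the fit.

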